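# Load a mould slide into its gibs and clip it into the retainer

### The job

Fit the loose steel slide back into the mould plate on the bench: set its flat base down at the open end of the guideway, pin end first, and slide it under the lips of the two gibs. Push it fully home against the end stops, so that the two sprung jaws of the retainer snap shut round its pin, then let go of it. Leave the tin, the guide bush and the die spring where they stand.

Things in the scene. Friction and masses are not known exactly. Their poses are not given: they have to be found in the camera images.
- mould_slide: the loose slide, plain steel, about 0.5 kg: a flat base 70 mm long (x), 60 mm wide (y), 8 mm thick, a block on its middle, and at the +x end a tongue 18 mm wide, 8 mm thick, to x = +57 mm, that carries the pin. The base's leading corners are cut back 5 mm. Origin: centre of the base's underside; x points towards the pin (the end that goes in first), z up
- slide_grip (a point): where to take the slide: middle of the block on its base, slide x = -3, y = 0, 40 mm above the underside (lower fingers would meet the gibs). The block is 36 mm wide (y), reaches from 8 to 46 mm above the underside and from x = -20 to +14 mm at its top (its +x face slopes out to +22 mm). A round core 17 mm thick sticks out of it to x = -40.5 mm, 27 mm up
- slide_pin (a point): the slide's upright dowel pin on the tongue, 12 mm in diameter, from 8 to 20 mm above the slide's underside; this point lies on its axis at slide x = +49 mm, 14 mm above the underside
- mould_plate: steel mould plate 250 mm long (x), 150 mm wide (y), 27 mm thick, fixed on the bench. Origin: centre of its underside; x points along the guideway, from its open end to the retainer at the far end. The guideway is the strip along y = 0 of the top face (z = 27 mm), with two dark gibs along it from x = -40 to +62 mm. Before x = -40 mm the plate is bare and flat
- guide_mouth (a point): middle of the guideway's open end between the gibs, on the plate's top: plate x = -40, y = 0, z = 27 mm. The gibs are |y| = 31.25 to 53 mm, 15.5 mm high above the plate's top: a channel 62.5 mm wide, flared to 72 mm over its first 12 mm. Their lips reach in to |y| = 24.5 mm, over a slot 9.5 mm high for the slide's base (13 mm at the mouth)
- set_down (a point): a good place for the slide's origin before it is pushed in: plate x = -85, y = 0, z = 27 mm, on the bare part of the plate's top. With x axes in line, the base is then 10 mm clear of the gibs and only the tongue reaches between them
- slide_home (a point): where the slide's origin is when home: plate x = +20, y = 0, z = 27 mm. Two end stops 9 mm high at plate x = +55.3 mm meet the base's leading edge 0.3 mm beyond this; the pin is then at plate x = 69 mm, held between the jaws
- jaw_left (a joint): retainer jaw at plate y > 0, hinged upright at plate x = +91, y = +20 mm: a 31 mm arm 18 to 22 mm above the plate's top, a free roller of 12 mm diameter under its end. A spring shuts it to 0 rad, rollers then at plate x = 61.8, y = +-9.6 mm, 7 mm apart. The pin pushes them open (8 to 15 N plus the friction) and they snap shut behind it
- jaw_right (a joint): the same jaw at plate y < 0, hinged at plate x = +91, y = -20 mm: 0 rad shut, positive when pushed open (about 0.08 rad as the pin passes)
- grease_tin: yellow round tin, 68 mm in diameter, 45 mm high, a bystander; origin at the centre of its underside
- guide_bush: steel shouldered guide bush, 45 mm in diameter, 56 mm high, standing, a bystander; origin at the centre of its underside
- die_spring: red coil die spring, 25 mm in diameter, 60 mm high, standing, a bystander; origin at the centre of its underside
Not all that is in view belongs to the job. What is shaped like the mould_slide but blue or pink is not meant.

How it is judged:
At the end, for the whole second after the job is handed in: The slide lies in the gibs, its origin from 2 mm short of the home point to 2.5 mm beyond, within 3 mm sideways, 2 mm in height and 0.06 rad of the guideway, its pin past the rollers (plate x over 66 mm), both jaws under 0.035 rad, and it is at rest (under 10 mm/s) (x of mould_slide in the frame of mould_plate between 0.018 and 0.0225 m and y of mould_slide in the frame of mould_plate between -0.003 and 0.003 m and z of mould_slide in the frame of mould_plate between 0.025 and 0.029 m and x of slide_pin in the frame of mould_plate above 0.066 m and angle between the x axis of mould_slide and the x axis of mould_plate, either way round below 0.06 rad and value of joint each of jaw_left, jaw_right below 0.035 rad and linear speed of mould_slide below 0.01 m/s); the robot touches nothing.
It fails at once if the tin is pushed more than 30 mm from its place or knocked over (distance of grease_tin from where it was at the start of the episode above 0.03 m or angle between grease_tin's own z axis and vertical above 0.5 rad).
It fails at once if the guide bush is pushed more than 30 mm from its place or knocked over (distance of guide_bush from where it was at the start of the episode above 0.03 m or angle between guide_bush's own z axis and vertical above 0.5 rad).
It fails at once if the die spring is pushed more than 30 mm from its place or knocked over (distance of die_spring from where it was at the start of the episode above 0.03 m or angle between die_spring's own z axis and vertical above 0.5 rad).
It also fails if it takes over 45 s, if anything falls off the work surface, if the arm or the gripper's body presses on something with over 40 N, if the wrist force passes 120 N, or if a joint passes its speed limit or range.

### The arm

A 6-joint arm with a two-finger parallel gripper is mounted at the origin on the work surface; the furniture and walls round the work are solid. World frame = base frame: x ahead of the robot, y to its left, z up, the work surface at z = 0. Lengths are in m, angles in rad, forces in N, time in s.
With the tool pointing down it reaches from about 0.35 to 0.8 m from the base axis. Payload 7.3 kg.
Tool frame: the origin (TCP) lies at the very end of the fingers, on their centre line; the grasp point (between the pads) lies 19 mm behind it; z points along the fingers, y is the line along which they close (so a half turn about z gives the same grasp; the last joint's range is limited). The gripper opens to 85 mm and grips with 20 to 120 N. Pads are 22 mm wide; open, the fingers measure 114 mm over their backs; the gripper's body (76 mm by 85 mm) begins 54 mm behind the grasp point. The pads swing forward as they close: fully open they stand 13 mm farther back than shut.
Start: joints at [-0.898, 0.342, 1.524, -0, 1.275, -0.146], TCP at [0.383, -0.359, 0.231] pointing down, gripper open.
Joint ranges: [-2.53, 2.53], [-0.77, 2.02], [0.04, 2.7], [-1, 4.14], [0.28, 2.66], [-3.11, 3.11]. Speed limits (rad/s): [2.57, 2.57, 3.14, 3.14, 3.14, 3.14].

### API

Orientations are given as [roll, pitch, yaw] about the fixed x, y, z axes, in that order (R = Rz(yaw) Ry(pitch) Rx(roll)).
In Python, from bench import telemetry, optics, ctrl gives the robot as it stands.
- The arm moves only by the shell command python3 -m crank 'ROWS' [OPENING]. ROWS is JSON, a list of rows, each a list of 2 entries, a list of its own where there are three numbers: the shift along the world's x, y, z in units of 40 mm (1.0 is 40 mm), then the turn about the world's z in rad. In form: [[[x, y, z], yaw], ...]. A call has 1 to 5 rows; each row is the pose to reach, as a shift and turn from the pose commanded when the call began; what a row does not reach only later rows make up. A row lasts 1/12 s, in which the tool goes at most 41.7 mm and 7.16 degrees, less where a joint would pass 70% of its speed; a pose out of reach is approached as far as the arm can. A call with a gripper value outside its range is refused whole. OPENING is the closure in counts, from 0 (fully open) to 255 (shut), set as the call begins (- or left out, the last holds). The fingers move at their own pace and stop on an object; the grip force is fixed at half the most. Time passes only in rows, so rows that repeat a pose let the fingers close. It gives the time, the measured TCP pose, the force, the opening and the grip force at its end, in the units of the state.
- telemetry.get_state(): the state, without advancing time (a new reading comes with each control period).
- optics.read_camera(name): name is "scene" or "top" or "wrist"; returns a dict with "frame" (480x640x3 uint8, red, green, blue), "z_map" (480x640 float32, m along the optical axis (not along the pixel's ray), 0 where there is no reading), "mtx" (3x3 intrinsics, pixels), "dist_coeffs" ([k1, k2, p1, p2, k3] as OpenCV has them; the pictures are not rectified), "cam_to_world" (4x4, takes a point from camera to world coordinates); the wrist camera has in their place "tool_from_camera" (4x4, takes a point from camera to tool coordinates, whose origin is the TCP and whose axes are the flange's). Camera axes: x right, y down, z forward; pixel columns grow to the right and rows downward; lengths in m; the calibration is good to about 2 mm. A picture is of the moment at which its call begins: read the wrist's pose just before it.
- ctrl.close_job(): hands the job in; it is judged then, once.
The state is a dict: "t": time; "joint_positions": joint angles; "joint_velocities": joint speeds; "tau": joint torques, N m; "eef_pos": TCP position; "ee_rot": TCP orientation; "contact_force": force on the tool from outside, world axes, zero at the start; "wrist_torque": the same for the moment, N m; "width": finger opening in m; "gripper_force": force on a finger pad.
Only numpy, scipy, OpenCV 4.12 (cv2) and the standard library are available. Lean on these libraries where they do the work, as an engineer would, in place of code of your own. Each camera call takes 0.05 s, during which the arm holds its last target. There are 200 camera calls.

## Working session

There is one attempt and no reset: what is moved stays moved. The work goes in short steps, Python scripts to look and compute and a shell command to move; the robot and the scene stay as the last step left them, time stands still between calls to the robot, and variables do not carry over. Pictures are saved under pics/ and viewed, at most 10 in all, crops included, and the job is handed in when it is done.

```bash
mkdir -p pics; ls; cat > h.py <<'E'
import numpy as np, cv2
from bench import telemetry, optics, ctrl
def pts(c, T=None):
    K,d=c["mtx"],np.array(c["dist_coeffs"]); z=c["z_map"]
    v,u=np.mgrid[0:480,0:640]
    n=cv2.undistortPoints(np.stack([u,v],-1).reshape(-1,1,2).astype(np.float64),np.array(K),d).reshape(480,640,2)
    P=np.concatenate([n*z[...,None],z[...,None]],-1)
    T=np.array(c["cam_to_world"] if T is None else T)
    return P@T[:3,:3].T+T[:3,3]
E
python3 - <<'E'
from h import *
print(telemetry.get_state())
for n in ("scene","top"):
    c=optics.read_camera(n); cv2.imwrite(f"pics/{n}0.png",c["frame"][...,::-1])
    np.savez(f"{n}0.npz",**c)
    print(n,np.array(c["cam_to_world"]).round(3).tolist(), np.array(c["mtx"]).round(1).tolist())
E
```

```text
pics
{'t': 0.0, 'joint_positions': array([-8.98000982e-01,  3.42720129e-01,  1.52502984e+00,  3.10737481e-06,
        1.27539181e+00, -1.46007976e-01]), 'joint_velocities': array([-0.00036309, -0.00151603,  0.00129619, -0.00037402, -0.00055322,
        0.00048451]), 'tau': array([ 2.43673385e-03, -4.33672822e+01, -2.46013838e+01,  6.11631731e-05,
        7.70408835e-03, -2.38056674e-05]), 'eef_pos': array([ 0.38318102, -0.35829176,  0.23062283]), 'ee_rot': array([-3.14006044e+00, -2.28321385e-04,  8.18802239e-01]), 'contact_force': array([ 0.4574857 ,  0.05094093, -0.42946394]), 'wrist_torque': array([-0.00390519,  0.00499571, -0.03646599]), 'gripper_force': 0.0, 'width': 0.08534676833568834}
scene [[0.848, -0.352, 0.397, -0.004], [-0.53, -0.542, 0.652, -0.922], [-0.014, -0.763, -0.646, 0.877], [0.0, 0.0, 0.0, 1.0]] [[553.7, 0.0, 320.1], [0.0, 553.7, 237.9], [0.0, 0.0, 1.0]]
top [[0.022, -0.987, 0.162, 0.301], [-1.0, -0.025, -0.014, -0.074], [0.018, -0.161, -0.987, 1.214], [0.0, 0.0, 0.0, 1.0]] [[485.5, 0.0, 321.9], [0.0, 485.5, 240.0], [0.0, 0.0, 1.0]]
```

View pics/top0.png

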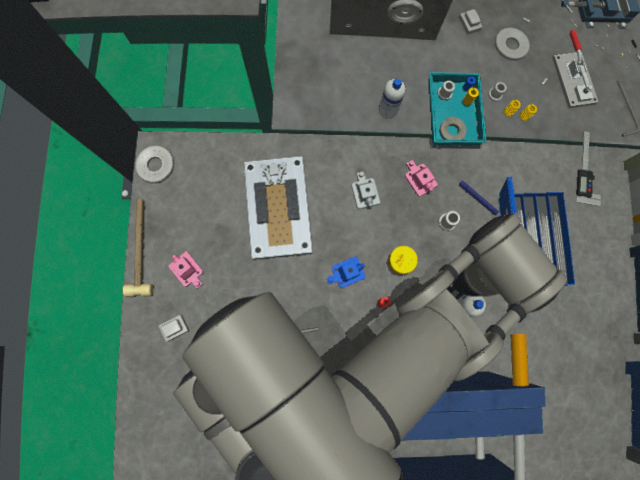

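View pics/scene0.png

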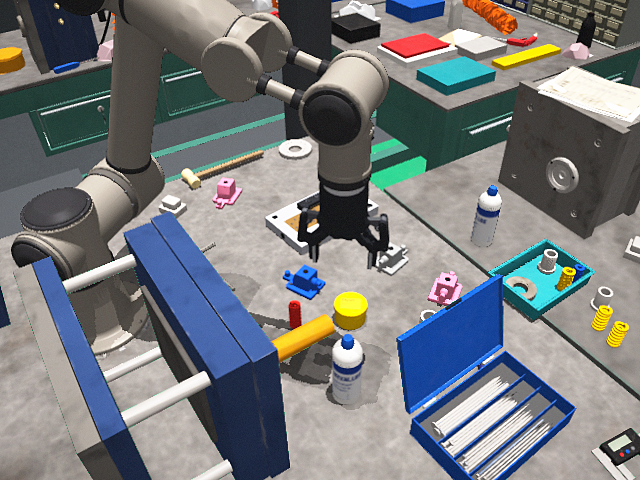

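Top view: there are four slide-shaped things: grey steel at (367,190), pink at (421,178) and (186,268), and blue at (348,272). The grey one fits "plain steel". The plate is at (278,207) with its retainer at the top (274,172) and its open end at the bottom. The tin is at (403,260), the spring at (384,301) and the bush at (450,220). Next I'll enlarge the grey slide and the plate.

```bash
python3 - <<'E'
from h import *
c=dict(np.load("top0.npz")); f=c["frame"]; P=pts(c)
a=cv2.resize(f[160:220,335:400],None,fx=6,fy=6,interpolation=cv2.INTER_CUBIC)
b=cv2.resize(f[150:265,238:318],None,fx=4.5,fy=4.5,interpolation=cv2.INTER_CUBIC)
o=np.zeros((max(a.shape[0],b.shape[0]),a.shape[1]+b.shape[1],3),np.uint8)
o[:a.shape[0],:a.shape[1]]=a;o[:b.shape[0],a.shape[1]:]=b
cv2.imwrite("pics/crop1.png",o[...,::-1])
hsv=cv2.cvtColor(f,cv2.COLOR_RGB2HSV)
# slide: height over bench
z=P[...,2]
def rep(name,u0,v0,u1,v1,zmin,zmax=.3):
    m=np.zeros(z.shape,bool); m[v0:v1,u0:u1]=(z[v0:v1,u0:u1]>zmin)&(z[v0:v1,u0:u1]<zmax)
    q=P[m]; r=cv2.minAreaRect(q[:,:2].astype(np.float32)); print(name,len(q),"mean",q.mean(0).round(4),"rect",np.round(r[0],4),np.round(r[1],4),round(r[2],2),"z%",np.percentile(q[:,2],[5,50,95]).round(4)); return q
rep("slide",345,165,388,215,.004)
rep("block",345,165,388,215,.036)
rep("plate",235,148,320,265,.018)
rep("platebare",235,205,320,265,.018)
rep("tin",385,240,420,280,.03); rep("bush",435,205,465,235,.03); rep("spring",375,290,393,310,.03)
# plate top face
m=cv2.inRange(f,(150,150,160),(255,255,255))
m[:150]=0;m[265:]=0;m[:,:235]=0;m[:,320:]=0
m=cv2.bitwise_and(m,((z>.018)*255).astype(np.uint8))
k,_=cv2.findContours(m,cv2.RETR_EXTERNAL,cv2.CHAIN_APPROX_NONE); k=max(k,key=cv2.contourArea)
print(cv2.minAreaRect(k))
E
```

```text
slide 683 mean [ 0.6235 -0.1976  0.0224] rect [ 0.635  -0.1997] [0.1292 0.1018] 3.32 z% [0.0045 0.0124 0.0473]
block 216 mean [ 0.6202 -0.2007  0.0447] rect [ 0.6132 -0.2031] [0.0568 0.0365] 15.79 z% [0.0388 0.0449 0.049 ]
plate 5676 mean [0.576  0.0226 0.0298] rect [0.5805 0.0236] [0.2509 0.1484] 7.55 z% [0.0228 0.0273 0.044 ]
platebare 3002 mean [0.5182 0.0164 0.0283] rect [0.5225 0.016 ] [0.1341 0.1484] 7.44 z% [0.0228 0.0269 0.0419]
tin 628 mean [ 0.4506 -0.2902  0.044 ] rect [ 0.4504 -0.2912] [0.0675 0.0676] 44.56 z% [0.0396 0.0442 0.0479]
bush 165 mean [ 0.5535 -0.4108  0.0491] rect [ 0.5544 -0.4117] [0.035  0.0366] 43.98 z% [0.0316 0.0525 0.058 ]
spring 87 mean [ 0.3453 -0.2433  0.0546] rect [ 0.3455 -0.2439] [0.0242 0.0237] 57.58 z% [0.0356 0.0571 0.0626]
((276.9901123046875, 206.90098571777344), (96.51860809326172, 59.702232360839844), 84.2894058227539)
```

View pics/crop1.png

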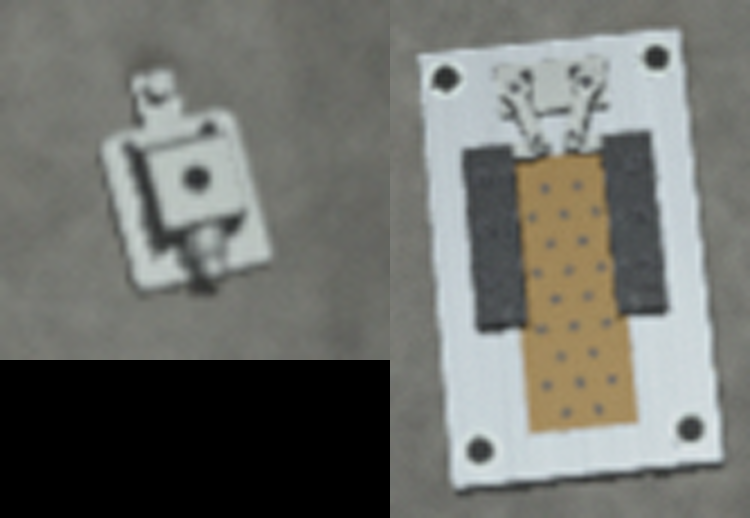

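The crop shows the grey steel slide with its pin on the tongue at (155,88) and its core at the other end (205,255). That is the one meant. It lies at a yaw of about 16° and the plate at about 7.5°, and both point towards world +x. I'll move above it and refine with the wrist camera.

```bash
python3 -m crank '[[[0.9,0.6,0],-0.11],[[1.8,1.2,0],-0.22],[[2.7,1.8,0],-0.33],[[3.6,2.4,0],-0.44],[[4.3,2.9,0],-0.54]]' 0
python3 -m crank '[[[0.5,0.4,0],0],[[1.0,0.7,0],0],[[1.3,0.9,0],0],[[1.3,0.9,0],0],[[1.3,0.9,0],0]]'
python3 - <<'E'
from h import *
from scipy.spatial.transform import Rotation as R
s=telemetry.get_state(); c=optics.read_camera("wrist")
cv2.imwrite("pics/w1.png",c["frame"][...,::-1])
T=np.eye(4);T[:3,:3]=R.from_euler("xyz",s["ee_rot"]).as_matrix();T[:3,3]=s["eef_pos"]
np.savez("w1.npz",T=T,**c); print(s["t"],s["eef_pos"],s["ee_rot"],np.array(c["tool_from_camera"]).round(3).tolist())
E
```

```text
t: 0.52
eef_pos: [0.5547, -0.2427, 0.2309]
ee_rot: [-3.141, 0.001, 0.273]
contact_force: [0.7, -1.1, -0.7]
width: 0.0853
gripper_force: 0.0
t: 0.93
eef_pos: [0.6054, -0.2075, 0.2304]
ee_rot: [-3.141, 0.001, 0.28]
contact_force: [0.0, -0.0, -0.1]
width: 0.0856
gripper_force: 0.0
0.9333 [ 0.60544925 -0.20746665  0.23042463] [-3.14087025e+00  1.35795728e-03  2.80243613e-01] [[0.0, -0.956, -0.294, 0.075], [1.0, 0.0, 0.001, 0.001], [-0.0, -0.294, 0.956, -0.142], [0.0, 0.0, 0.0, 1.0]]
```

View pics/w1.png

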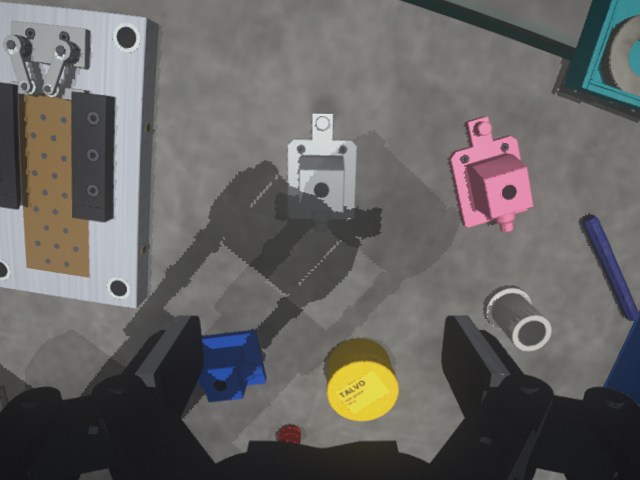

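The wrist view shows the slide at (322,165) almost in line with the tool, with its pin at (322,123) and its block top near (322,180). I'll measure the base edges, pin and block from depth.

```bash
cat >> h.py <<'E'
def wpts(c,T): return pts(c, T@np.array(c["tool_from_camera"]))
def line(a): # fit line -> point, dir angle
    vx,vy,x,y=cv2.fitLine(a.astype(np.float32),cv2.DIST_HUBER,0,.001,.001).ravel(); return np.array([x,y]),np.arctan2(vy,vx)
E
python3 - <<'E'
from h import *
c=dict(np.load("w1.npz")); P=wpts(c,c["T"]); z=P[...,2]
def sel(u0,v0,u1,v1,a,b):
    m=np.zeros(z.shape,bool); m[v0:v1,u0:u1]=(z[v0:v1,u0:u1]>a)&(z[v0:v1,u0:u1]<b); return m
print("bench z",np.median(z[240:280,470:480]).round(4), "block",np.median(z[172:180,310:316]).round(4),"base",np.median(z[145:150,300:310]).round(4))
for n,a,b in (("base+",.004,.013),("blocktop",.042,.05),("pin",.016,.024)):
    m=sel(270,100,380,235,a,b); q=P[m]; 
    if n=="pin": q=P[sel(300,105,345,135,a,b)]
    if len(q)<5: print(n,len(q)); continue
    r=cv2.minAreaRect(q[:,:2].astype(np.float32)); print(n,len(q),q.mean(0).round(4),np.round(r[0],4),np.round(r[1],4),round(r[2],2))
# side edges of base per row
L=[];Rr=[]
m=sel(275,100,370,215,.004,.013)
for v in range(155,200):
    u=np.where(m[v])[0]
    if len(u)>4: L.append(P[v,u[0],:2]);Rr.append(P[v,u[-1],:2])
L=np.array(L);Rr=np.array(Rr)
for e in (L,Rr):
    p,t=line(e); print(p.round(4),np.degrees(t)%180)
print("mid",((L+Rr)/2).mean(0), "w",np.linalg.norm(L-Rr,axis=1).mean())
E
```

```text
bench z -0.0005 block 0.0453 base 0.0073
base+ 3019 [ 0.6362 -0.1989  0.0074] [ 0.6364 -0.1992] [0.092  0.0599] 14.99
blocktop 2012 [ 0.624  -0.2021  0.0453] [ 0.624  -0.2024] [0.036  0.0359] 15.26
pin 165 [ 0.6728 -0.1891  0.0192] [ 0.6728 -0.1891] [0.011  0.0109] 62.12
[ 0.6166 -0.1738] 14.7957535
[ 0.6349 -0.2299] 16.805927
mid [ 0.62821874 -0.20121585] w 0.05902973303478454
```

```bash
python3 -m crank '[[[0.2,0.06,-0.8],-0.015],[[0.4,0.12,-1.6],-0.015],[[0.46,0.13,-2.5],-0.015],[[0.46,0.13,-3.3],-0.015],[[0.46,0.13,-3.7],-0.015]]'
python3 -m crank '[[[0,0,-0.5],0],[[0,0,-1.0],0],[[0,0,-1.4],0],[[0,0,-1.54],0],[[0,0,-1.54],0]]'
```

```text
t: 1.4
eef_pos: [0.6208, -0.203, 0.0789]
ee_rot: [-3.138, 0.005, 0.262]
contact_force: [0.0, -0.0, -0.4]
width: 0.0858
gripper_force: 0.0
t: 1.82
eef_pos: [0.6222, -0.2033, 0.0203]
ee_rot: [-3.14, 0.003, 0.262]
contact_force: [0.0, 0.5, 1.0]
width: 0.0855
gripper_force: 0.0
```

```bash
python3 -m crank '[[[0,0,0],0],[[0,0,0],0],[[0,0,0],0],[[0,0,0],0],[[0,0,0],0]]' 255
python3 -m crank '[[[0,0,0],0],[[0,0,0],0],[[0,0,0],0],[[0,0,0],0],[[0,0,0],0]]'
```

```text
t: 2.23
eef_pos: [0.6245, -0.2029, 0.0231]
ee_rot: [3.14, -0.002, 0.264]
contact_force: [-1.4, 1.0, 5.9]
width: 0.0349
gripper_force: 63.6
t: 2.65
eef_pos: [0.6245, -0.2029, 0.0231]
ee_rot: [3.14, -0.002, 0.264]
contact_force: [-1.0, 2.0, 6.2]
width: 0.035
gripper_force: 63.5
```

```bash
python3 -m crank '[[[0,0,0.3],0],[[0,0,0.9],0],[[0,0,1.7],0],[[0,0,2.3],0],[[0,0,2.5],0]]'
python3 - <<'E'
from h import *
c=dict(np.load("w1.npz")); P=wpts(c,c["T"]); z=P[...,2]; f=c["frame"]
# top camera plate
c2=dict(np.load("top0.npz")); Q=pts(c2)
for n,PP,fr,box in (("wrist",P,f,(0,0,165,320)),("top",Q,c2["frame"],(235,148,320,265))):
    u0,v0,u1,v1=box; zz=PP[...,2]; m=np.zeros(zz.shape,bool); m[v0:v1,u0:u1]=(zz[v0:v1,u0:u1]>.02)&(zz[v0:v1,u0:u1]<.034)
    g=PP[m]; print(n,"plate top z",np.median(g[:,2]))
    # gibs: dark & z .036-.05
    for nm,s in (("gibs",(zz>.036)&(zz<.05)&(fr.max(-1)<95)),):
        mm=np.zeros_like(m); mm[v0:v1,u0:u1]=s[v0:v1,u0:u1]
        k,l,st,ce=cv2.connectedComponentsWithStats(mm.astype(np.uint8))
        for i in range(1,k):
            if st[i,4]>80:
                q=PP[l==i]; r=cv2.minAreaRect(q[:,:2].astype(np.float32)); print(nm,st[i],q.mean(0).round(4),np.round(r[0],4),np.round(r[1],4),round(r[2],2))
E
```

```text
t: 3.07
eef_pos: [0.6255, -0.2035, 0.1263]
ee_rot: [3.137, -0.005, 0.264]
contact_force: [0.8, 0.1, -4.2]
width: 0.0347
gripper_force: 62.4
wrist plate top z 0.026360429888243775
gibs [ 15  35  18  57 278] [0.6636 0.0456 0.043 ] [0.6569 0.0447] [0.0424 0.0091] 21.51
gibs [ 52  39  28  58 324] [0.6636 0.011  0.0427] [0.6599 0.0125] [0.0135 0.0435] 89.76
gibs [   0   83   21  126 2325] [0.587  0.0531 0.0412] [0.5874 0.0543] [0.1017 0.0168] 5.86
gibs [  71   92   40  130 4467] [ 0.598  -0.0158  0.0416] [ 0.5962 -0.0148] [0.1019 0.0303] 7.29
top plate top z 0.02646174590808692
gibs [284 180  15  39 400] [ 0.5952 -0.0133  0.0417] [ 0.5954 -0.0126] [0.1    0.0281] 7.55
gibs [254 183  14  41 417] [0.5847 0.0622 0.0417] [0.5839 0.0631] [0.103  0.0295] 4.72
```

```bash
python3 -m crank '[[[-0.3,0.6,0],-0.03],[[-0.8,1.4,0],-0.06],[[-1.3,2.2,0],-0.09],[[-1.8,3.0,0],-0.12],[[-2.3,3.8,0],-0.133]]'
python3 -m crank '[[[-0.4,0.7,0],0],[[-0.8,1.3,0],0],[[-1.0,1.6,0],0],[[-1.0,1.6,0],0],[[-1.0,1.6,0],0]]'
python3 - <<'E'
from h import *
from scipy.spatial.transform import Rotation as R
s=telemetry.get_state(); c=optics.read_camera("wrist")
cv2.imwrite("pics/w2.png",c["frame"][...,::-1])
T=np.eye(4);T[:3,:3]=R.from_euler("xyz",s["ee_rot"]).as_matrix();T[:3,3]=s["eef_pos"]
np.savez("w2.npz",T=T,**c); print(s["eef_pos"],s["ee_rot"])
E
```

```text
t: 3.48
eef_pos: [0.5298, -0.0494, 0.1207]
ee_rot: [-3.141, 0.002, 0.129]
contact_force: [1.4, 1.4, -4.1]
width: 0.035
gripper_force: 62.3
t: 3.9
eef_pos: [0.4917, 0.0135, 0.1216]
ee_rot: [3.141, 0.0, 0.132]
contact_force: [-0.0, -0.3, -5.9]
width: 0.0347
gripper_force: 62.4
[0.49173653 0.01346552 0.12156349] [3.14117866e+00 2.09118848e-04 1.32353450e-01]
```

View pics/w2.png

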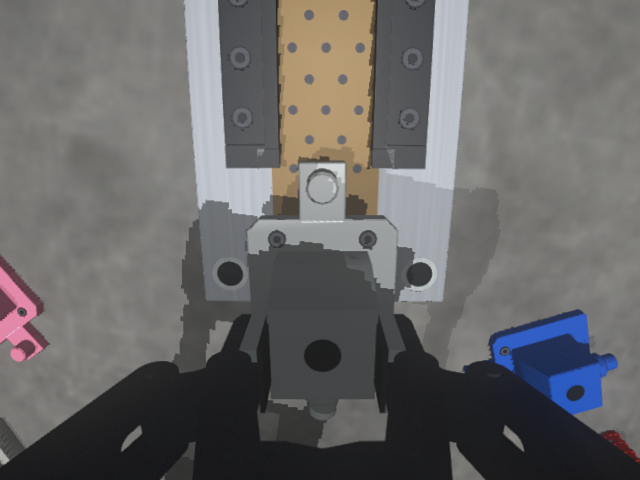

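The wrist view shows the slide held straight, with its pin at (322,186). The gib mouth is near row 165 and the channel lies between columns 280 and 373. I'll measure the plate and the held slide in one frame.

```bash
cat > meas.py <<'E'
from h import *
c=dict(np.load("w2.npz")); P=wpts(c,c["T"]); f=c["frame"]
T=c["T"]; yaw=np.arctan2(T[1,0],T[0,0]); ca,sa=np.cos(yaw),np.sin(yaw)
D=P[...,:2]-T[:2,3]; X=D[...,0]*ca+D[...,1]*sa; Y=-D[...,0]*sa+D[...,1]*ca; z=P[...,2]
gib=(z>.037)&(z<.048)
def edges(mask,v0,v1,u0,u1):
    L=[];R=[]
    for v in range(v0,v1):
        u=np.where(mask[v,u0:u1])[0]+u0
        if len(u)>4:
            L.append((X[v,u[0]],Y[v,u[0]]));R.append((X[v,u[-1]],Y[v,u[-1]]))
    return np.array(L),np.array(R)
def fit(n,e):
    p=np.polyfit(e[:,0],e[:,1],1); r=e[:,1]-np.polyval(p,e[:,0]); k=abs(r)<.0015; p=np.polyfit(e[k,0],e[k,1],1)
    print(n,"slope",p[0].round(4),"y at x=.05",np.polyval(p,.05).round(4),"n",k.sum()); return p
lo,li=edges(gib,5,145,200,322); ri,ro=edges(gib,5,145,322,450)
a=[fit(n,e) for n,e in (("Lout",lo),("Lin",li),("Rin",ri),("Rout",ro))]
pl=(z>.02)&(z<.034)
e1,_=edges(pl,5,190,150,320);_,e2=edges(pl,5,190,320,500)
b=[fit("plateL",e1),fit("plateR",e2)]
for u0,u1 in ((230,250),(395,420)):
    xs=[X[np.where(gib[:180,u])[0].max(),u] for u in range(u0,u1) if gib[:180,u].any()]
    print("mouth x",np.median(xs).round(4))
print("z plate",np.median(z[60:140,200:215]).round(4),"z gib",np.median(z[140:160,235:260]).round(4))
# held slide
print("base top z",np.median(z[228:238,255:265]).round(4),np.median(z[228:238,380:390]).round(4),"pin top z",np.median(z[183:190,317:327]).round(4),"tongue z",np.median(z[207:215,305:340]).round(4),np.median(z[162:168,305:340]).round(4))
pt=np.median(z[183:190,317:327]); m=np.zeros(z.shape,bool); m[165:205,300:345]=abs(z[165:205,300:345]-pt)<.003
print("pin XY",X[m].mean().round(4),Y[m].mean().round(4),np.ptp(X[m]),np.ptp(Y[m]))
bz=np.median(z[228:238,255:265]); bm=abs(z-bz)<.004
l,r=edges(bm,232,262,235,410); fit("baseL",l);fit("baseR",r)
l,r=edges(abs(z-bz)<.005,165,213,285,360); fit("tongL",l);fit("tongR",r)
E
python3 meas.py
```

```text
Lout slope -0.0023 y at x=.05 0.0501 n 140
Lin slope -0.0041 y at x=.05 0.022 n 140
Rin slope -0.0058 y at x=.05 -0.0268 n 140
Rout slope -0.0043 y at x=.05 -0.0551 n 140
plateL slope -0.0026 y at x=.05 0.0718 n 185
plateR slope -0.005 y at x=.05 -0.0768 n 185
mouth x 0.0495
mouth x 0.0495
z plate 0.0263 z gib 0.0419
base top z 0.1058 0.1058 pin top z 0.1178 tongue z 0.1058 0.1056
pin XY 0.0511 -0.0008 0.012132450959394858 0.011714585120540546
baseL slope -0.0051 y at x=.05 0.0289 n 30
baseR slope -0.0107 y at x=.05 -0.0306 n 30
tongL slope 0.0056 y at x=.05 0.008 n 48
tongR slope 0.0164 y at x=.05 -0.0095 n 48
```

```bash
python3 -m crank '[[[0.06,-0.03,-0.3],-0.004],[[0.06,-0.03,-0.8],-0.004],[[0.06,-0.03,-1.3],-0.004],[[0.06,-0.03,-1.6],-0.004],[[0.06,-0.03,-1.7],-0.004]]'
python3 -m crank '[[[0,0,-0.03],0],[[0,0,-0.06],0],[[0,0,-0.09],0],[[0,0,-0.09],0],[[0,0,-0.09],0]]'
```

```text
t: 4.37
eef_pos: [0.4938, 0.0109, 0.0515]
ee_rot: [-3.141, 0.003, 0.125]
contact_force: [0.2, 0.3, -5.5]
width: 0.0351
gripper_force: 62.2
t: 4.78
eef_pos: [0.4947, 0.0119, 0.0507]
ee_rot: [3.141, -0.001, 0.127]
contact_force: [-0.7, -0.8, -4.5]
width: 0.0346
gripper_force: 62.2
```

```bash
python3 -m crank '[[[0,0,-0.02],0],[[0,0,-0.03],0],[[0,0,-0.03],0],[[0,0,-0.03],0],[[0,0,-0.03],0]]'
python3 - <<'E'
from h import *
from scipy.spatial.transform import Rotation as R
s=telemetry.get_state(); c=optics.read_camera("wrist")
T=np.eye(4);T[:3,:3]=R.from_euler("xyz",s["ee_rot"]).as_matrix();T[:3,3]=s["eef_pos"]
np.savez("w2.npz",T=T,**c); cv2.imwrite("pics/w3.png",c["frame"][...,::-1])
E
python3 meas.py
```

```text
t: 5.2
eef_pos: [0.4947, 0.0119, 0.0501]
ee_rot: [3.141, -0.002, 0.127]
contact_force: [-2.3, 0.1, 5.4]
width: 0.0349
gripper_force: 63.6
Lout slope -0.0654 y at x=.05 0.0436 n 140
Lin slope -0.0011 y at x=.05 0.0243 n 140
Rin slope 0.0017 y at x=.05 -0.0248 n 140
Rout slope 0.0701 y at x=.05 -0.047 n 140
plateL slope -0.0977 y at x=.05 0.0688 n 185
plateR slope 0.1024 y at x=.05 -0.0724 n 185
mouth x 0.0535
mouth x 0.0535
z plate 0.042 z gib 0.0415
base top z 0.0343 0.0345 pin top z 0.0463 tongue z 0.0343 0.0342
pin XY 0.0511 -0.0008 0.012087153987041771 0.011751345749300136
baseL slope -0.0115 y at x=.05 0.0287 n 30
baseR slope -0.0003 y at x=.05 -0.0303 n 30
tongL slope 0.0062 y at x=.05 0.008 n 48
tongR slope 0.0195 y at x=.05 -0.0095 n 48
```

View pics/w3.png

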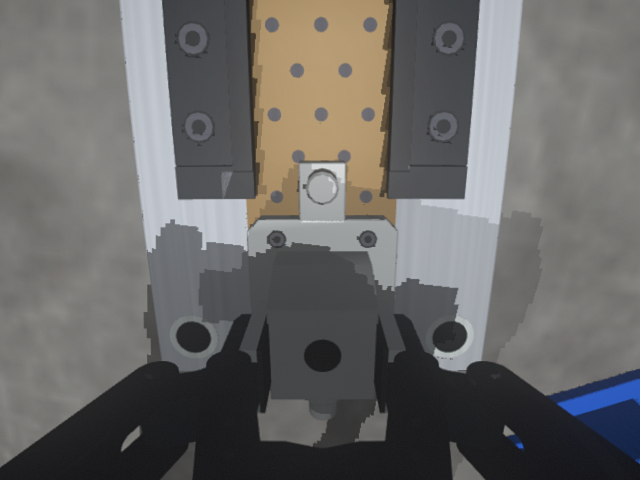

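Seated on the plate, in line to within about 0.6 mm (pin at (322,186), channel columns 250–392). Sliding in slowly.

```bash
python3 -m crank '[[[0.15,0.031,0],0],[[0.3,0.05,0],0],[[0.45,0.069,0],0],[[0.6,0.089,0],0],[[0.6,0.089,0],0]]'
python3 -m crank '[[[0.12,0.015,0],0],[[0.24,0.031,0],0],[[0.36,0.046,0],0],[[0.5,0.064,0],0],[[0.5,0.064,0],0]]'
```

```text
t: 5.67
eef_pos: [0.519, 0.0156, 0.0501]
ee_rot: [3.141, -0.001, 0.127]
contact_force: [-1.5, 1.1, 5.7]
width: 0.0346
gripper_force: 63.8
t: 6.08
eef_pos: [0.5387, 0.0181, 0.0501]
ee_rot: [3.141, -0.001, 0.127]
contact_force: [-3.9, 0.7, 6.4]
width: 0.0349
gripper_force: 63.8
```

```bash
python3 -m crank '[[[0.12,0.015,0],0],[[0.27,0.034,0],0],[[0.42,0.053,0],0],[[0.5,0.064,0],0],[[0.5,0.064,0],0]]'
python3 -m crank '[[[0.12,0.015,0],0],[[0.24,0.031,0],0],[[0.36,0.046,0],0],[[0.45,0.057,0],0],[[0.45,0.057,0],0]]'
```

```text
t: 6.5
eef_pos: [0.5584, 0.0207, 0.0501]
ee_rot: [3.141, -0.0, 0.127]
contact_force: [-3.9, -0.6, 7.7]
width: 0.0349
gripper_force: 64.0
t: 6.92
eef_pos: [0.5764, 0.023, 0.0501]
ee_rot: [3.141, -0.0, 0.127]
contact_force: [-4.3, -0.0, 7.4]
width: 0.0351
gripper_force: 63.9
```

```bash
python3 -m crank '[[[0.08,0.01,0],0],[[0.16,0.02,0],0],[[0.24,0.03,0],0],[[0.32,0.041,0],0],[[0.4,0.051,0],0]]'
python3 -m crank '[[[0.04,0.005,0],0],[[0.08,0.01,0],0],[[0.12,0.015,0],0],[[0.16,0.02,0],0],[[0.16,0.02,0],0]]'
```

```text
t: 7.33
eef_pos: [0.59, 0.0248, 0.0501]
ee_rot: [3.142, 0.005, 0.127]
contact_force: [-9.0, -1.0, 8.2]
width: 0.0346
gripper_force: 64.2
t: 7.75
eef_pos: [0.5983, 0.0257, 0.0501]
ee_rot: [3.141, 0.0, 0.127]
contact_force: [-5.5, -0.5, 7.9]
width: 0.0351
gripper_force: 63.8
```

```bash
python3 -m crank '[[[0.02,0.003,0],0],[[0.04,0.005,0],0],[[0.05,0.006,0],0],[[0.05,0.006,0],0],[[0.05,0.006,0],0]]'
python3 - <<'E'
from h import *
from scipy.spatial.transform import Rotation as R
s=telemetry.get_state(); c=optics.read_camera("wrist"); cv2.imwrite("pics/w4.png",c["frame"][...,::-1])
T=np.eye(4);T[:3,:3]=R.from_euler("xyz",s["ee_rot"]).as_matrix();T[:3,3]=s["eef_pos"];np.savez("w4.npz",T=T,**c)
E
```

```text
t: 8.17
eef_pos: [0.5987, 0.0258, 0.0501]
ee_rot: [3.141, 0.004, 0.127]
contact_force: [-11.9, -2.1, 11.1]
width: 0.0344
gripper_force: 64.4
```

View pics/w4.png

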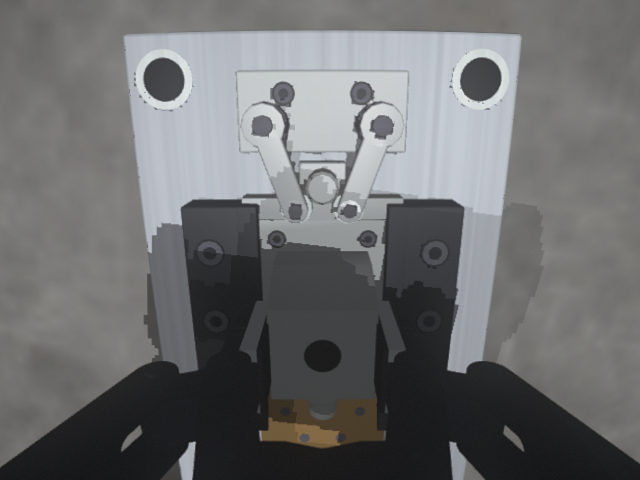

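The slide is on the stops: x force rose to 12 N with only 0.4 mm of motion. The pin (322,186) is past the rollers at (295,211) and (349,211), and the jaws are closed round it. Release and withdraw.

```bash
python3 -m crank '[[[-0.02,-0.003,0.03],0],[[-0.02,-0.003,0.03],0],[[-0.02,-0.003,0.03],0],[[-0.02,-0.003,0.03],0],[[-0.02,-0.003,0.03],0]]' 0
python3 -m crank '[[[0,0,0.1],0],[[0,0,0.5],0],[[0,0,1.2],0],[[0,0,2],0],[[0,0,2.2],0]]'
python3 -m crank '[[[-0.3,0,0.6],0],[[-0.8,0,1.2],0],[[-1.2,0,1.6],0],[[-1.4,0,1.6],0],[[-1.4,0,1.6],0]]'
python3 - <<'E'
from h import *
from scipy.spatial.transform import Rotation as R
s=telemetry.get_state(); c=optics.read_camera("wrist"); cv2.imwrite("pics/w5.png",c["frame"][...,::-1])
T=np.eye(4);T[:3,:3]=R.from_euler("xyz",s["ee_rot"]).as_matrix();T[:3,3]=s["eef_pos"];np.savez("w5.npz",T=T,**c)
E
```

```text
t: 8.63
eef_pos: [0.6001, 0.026, 0.0501]
ee_rot: [3.141, -0.0, 0.127]
contact_force: [0.7, -0.1, -0.1]
width: 0.0856
gripper_force: 0.0
t: 9.05
eef_pos: [0.6023, 0.0258, 0.1433]
ee_rot: [3.14, -0.008, 0.127]
contact_force: [0.7, -0.0, 0.8]
width: 0.0855
gripper_force: 0.0
t: 9.47
eef_pos: [0.5431, 0.026, 0.2029]
ee_rot: [3.141, -0.001, 0.127]
contact_force: [0.6, 0.7, -1.3]
width: 0.0852
gripper_force: 0.0
```

View pics/w5.png

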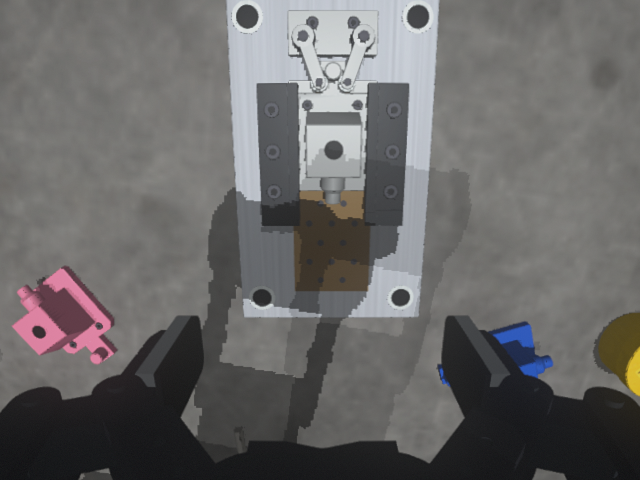

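The slide sits in the gibs with its pin at (333,71), above the rollers at (319,84) and (347,84). One numeric check before handing in.

```bash
python3 - <<'E'
from h import *
c=dict(np.load("w5.npz")); P=wpts(c,c["T"]); T=c["T"]; yaw=.1275; ca,sa=np.cos(yaw),np.sin(yaw)
D=P[...,:2]-T[:2,3]; X=D[...,0]*ca+D[...,1]*sa; Y=-D[...,0]*sa+D[...,1]*ca; z=P[...,2]
g=(z>.038)&(z<.047)
for u0,u1 in ((262,285),(375,400)):
    a=[(X[v.min(),u],X[v.max(),u]) for u in range(u0,u1) for v in [np.where(g[70:235,u])[0]+70]]; print("gib end/mouth x",np.median(a,0).round(4))
m=np.zeros(z.shape,bool); m[150-35:150+35,295:370]=z[150-35:150+35,295:370]>.068
q=np.c_[X[m],Y[m]].astype(np.float32); print("block",cv2.minAreaRect(q),"z",np.median(z[m]))
print("pin",X[68:74,330:336].mean().round(4),Y[68:74,330:336].mean().round(4),z[68:74,330:336].mean().round(4))
E
```

```text
gib end/mouth x [ 0.0982 -0.003 ]
gib end/mouth x [ 0.0982 -0.0031]
block ((0.055931270122528076, -0.008465204387903214), (0.036154042929410934, 0.037944063544273376), 89.6886215209961) z 0.0723689496590384
pin 0.1058 -0.0079 0.0465
```

```bash
python3 -c "
from bench import ctrl
print(ctrl.close_job())"
```

```text
the job is handed in; nothing more can be done
None
```

The slide is fully home against its end stops, its pin measured at about plate x = 69 mm with the jaws closed round it; the gripper has let go and backed clear, and the job was handed in at about 9.5 s (the hand-in returned no verdict).

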